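# Square up the leaning cake boards in their stand

### The arm

A 6-joint arm with a two-finger parallel gripper is mounted at the origin on a cart in front of the work surface, level with it; the furniture and walls round the work are solid. World frame = base frame: x ahead of the robot, y to its left, z up, the work surface at z = 0. Lengths are in m, angles in rad, forces in N, time in s.
With the tool pointing down it reaches from about 0.35 to 0.8 m from the base axis. Payload 7.3 kg.
Tool frame: the origin (TCP) lies on the centre line of the jaws, within the pads' length; the fingertips stand 19 mm ahead of it and the grasp point (between the pads) is the TCP; z points along the fingers, y is the line along which they close (so a half turn about z gives the same grasp; the last joint's range is limited). The gripper opens to 85 mm and grips with 20 to 120 N. Pads are 22 mm wide; open, the fingers measure 114 mm over their backs; the gripper's body (76 mm by 85 mm) begins 54 mm behind the grasp point. The pads swing forward as they close: fully open they stand 13 mm farther back than shut.
Start: joints at [0.991, 0.342, 1.524, -0, 1.275, -0.146], TCP at [0.221, 0.476, 0.25] pointing down, gripper open.
Joint ranges: [-2.53, 2.53], [-0.77, 2.02], [0.04, 2.7], [-1, 4.14], [0.28, 2.66], [-3.11, 3.11]. Speed limits (rad/s): [2.57, 2.57, 3.14, 3.14, 3.14, 3.14].

### API

Orientations are given as a 3x3 rotation matrix whose columns are the frame's x, y, z axes.
In Python, from station import manip gives the robot as it stands. The module is installed in compiled form; this text tells all that it offers.
- The arm moves only by the tool send_rows, never from a script. Its argument "targets" is text: rows parted by semicolons, each of 5 numbers parted by spaces: the closure in counts, from 0 (fully open) to 255 (shut), then the shift along the tool's x, y, z in mm, then the turn about the tool's z in degrees. In form: grip x y z turn; .... A call has exactly 8 rows; each row shifts and turns the commanded pose from where the row before left it, along the tool's axes as they then stand; what a row does not reach is not made up. A row lasts 1/10 s, in which the tool goes at most 50 mm and 8.59 degrees, less where a joint would pass 70% of its speed; a pose out of reach is approached as far as the arm can. A call with a gripper value outside its range is refused whole. The fingers move at their own pace and stop on an object; "force" is the grip in N (left out, the last holds). Time passes only in rows, so rows that do not move let the fingers close, or fill a call up. It gives the time, the measured TCP pose, the force, the opening and the grip force at its end, in the units of the state.
- manip.sense(): the state, without advancing time (a new reading comes with each control period).
- manip.get_image(name): name is "scene" or "top"; returns the picture (400x640x3 uint8, red, green, blue); there is no depth.
- manip.calibration(name): a dict with "intrinsics" (3x3 intrinsics, pixels), "rvec" (rotation vector, rad) and "tvec" (3), from world to camera coordinates, as OpenCV has them. Camera axes: x right, y down, z forward; pixel columns grow to the right and rows downward; lengths in m; the calibration is good to about 2 mm. A picture is of the moment at which its call begins. calibration takes no time and is no camera call.
- manip.close_job(): hands the job in; it is judged then, once.
Trained networks look in the newest picture that a camera, given by its name, has taken for a name from the list of things; names that differ only in an ending like _2 or _b are one class to them, and where a whole thing is asked for, a point or a joint stands for the part that bears it (a point fixed in the world has none). Each returns a list of dicts, best first, with "score" (0 to 1); they miss things now and then, are a little off and sometimes report something else, mostly with a low value. They report only what shows in the picture. A call takes as long as a camera call.
- manip.spot_in(thing, camera): "extent" ([left, top, width, height] in pixels, round what is visible of it).
- manip.masks_of(thing, camera): "pixels" (400x640 bool, what is visible of it) and "extent" ([left, top, width, height] in pixels, round what is visible of it).
The state is a dict: "clock": time; "joints": joint angles; "dq": joint speeds; "joint_torque": joint torques, N m; "position": TCP position; "tcp_rot": TCP orientation; "contact_force": force on the tool from outside, world axes, zero at the start; "ft_torque": the same for the moment, N m; "opening": finger opening in m; "finger_force": force on a finger pad.
Only numpy, scipy, OpenCV 4.12 (cv2) and the standard library are available. Lean on these libraries where they do the work, as an engineer would, in place of code of your own. Each camera call takes 0.05 s, during which the arm holds its last target. There are 200 camera calls.

### The job

Three small cake boards have slumped in the aluminium stand; they slide easily when pushed low, at their feet. Set all three upright, packed together in a row flat against the stand's tall backstop, with their ends up against its low side fence, and leave them standing there.

Things in the scene. Friction and masses are not known exactly. Their poses are not given: they have to be found in the camera images.
- stand_corner (a point): Corner (mm) of a fixed aluminium stand, on its 4 thick base. x: from the open robot side into the backstop (face from x=0, leaning back 4 degrees, 55 mm high, 5 thick, y -120 to 5). y: to the left along the backstop to the low side fence (face y=0, 30 mm high, 5 thick, x -75 to 0). z: up. Base plate x -100 to 30, y -190 to 12. Boards slide at a few N if pushed within 20 mm of the base; higher, they wedge.
- board_back: Stiff white-faced cake board 130 wide x 55 high x 12 mm thick, 70 to 140 g. Origin: its centre; x through its thickness (as the stand's x when upright and square), y along its width, z up its height. It stands on a long edge on the base, leaning 20 to 35 degrees, top towards the backstop, end 20 to 45 mm short of the fence. This one is nearest the backstop and rests on it.
- board_middle: Stiff white-faced cake board 130 wide x 55 high x 12 mm thick, 70 to 140 g. Origin: its centre; x through its thickness (as the stand's x when upright and square), y along its width, z up its height. It stands on a long edge on the base, leaning 20 to 35 degrees, top towards the backstop, end 20 to 45 mm short of the fence. Middle of the row, leaning on the back board.
- board_front: Stiff white-faced cake board 130 wide x 55 high x 12 mm thick, 70 to 140 g. Origin: its centre; x through its thickness (as the stand's x when upright and square), y along its width, z up its height. It stands on a long edge on the base, leaning 20 to 35 degrees, top towards the backstop, end 20 to 45 mm short of the fence. Nearest the open front, leaning on the middle one.

How it is judged:
At the end, for the whole second after the job is handed in: All three boards stand on the stand's base within 12 degrees of upright and of being square to the backstop, every board's centre no more than 45 mm in front of the backstop's foot (about 4, 16 and 28 mm when packed tight), their ends within 15 mm of the side fence, at rest (angle between each of board_back, board_middle, board_front's own z axis and vertical below 0.21 rad and angle between the x axis of each of board_back, board_middle, board_front and the x axis of stand_corner, either way round below 0.21 rad and x of board_back in the frame of stand_corner between -0.045 and 0 m and y of board_back in the frame of stand_corner between -0.08 and -0.055 m and z of each of board_back, board_middle, board_front in the frame of stand_corner below 0.037 m and linear speed of each of board_back, board_middle, board_front below 0.05 m/s and x of board_middle in the frame of stand_corner between -0.045 and 0 m and y of board_middle in the frame of stand_corner between -0.08 and -0.055 m and x of board_front in the frame of stand_corner between -0.045 and 0 m and y of board_front in the frame of stand_corner between -0.08 and -0.055 m); the robot touches nothing.
It also fails if it takes over 38 s, if anything falls off the work surface, if the arm or the gripper's body presses on something with over 40 N, if the wrist force passes 120 N, or if a joint passes its speed limit or range.

## Working session

There is one attempt and no reset: what is moved stays moved. The work goes in short steps, Python scripts to look and compute and a tool call to move; the robot and the scene stay as the last step left them, time stands still between calls to the robot, and variables do not carry over. Pictures are saved under pics/ and viewed, at most 10 in all, crops included, and the job is handed in when it is done.

Besides the shell and the picture viewer there is one more tool, called by a JSON object that holds its "api" and its "payload", one argument or row to a line. send_rows: Moves the arm, as the interface text tells. Its arguments: {"type":"object","properties":{"targets":{"type":"string"},"force":{"type":"number"}},"required":["targets"]}

```bash
mkdir -p pics
python3 - <<'E'
from station import manip
import cv2,numpy as np
for c in("scene","top"):
    im=manip.get_image(c); cv2.imwrite(f"pics/{c}0.png",im[:,:,::-1])
    k=manip.calibration(c); R=cv2.Rodrigues(k["rvec"])[0]; print(c,k["intrinsics"].round(1).tolist(),(-R.T@np.ravel(k["tvec"])).round(3),R.round(2).tolist())
    for t in("board_back","stand_corner"):
        for d in manip.masks_of(t,c)[:5]: print(t,round(d["score"],2),d["extent"])
s=manip.sense();print(s["clock"],s["position"],s["tcp_rot"],s["contact_force"],s["opening"])
E
```

```text
scene [[398.6, 0.0, 322.8], [0.0, 398.6, 198.6], [0.0, 0.0, 1.0]] [0.105 0.252 0.52 ] [[-0.74, -0.67, 0.01], [-0.36, 0.39, -0.84], [0.56, -0.63, -0.54]]
board_back 0.96 [322.1, 205.6, 61.8, 33.6]
stand_corner 0.91 [301.9, 206.7, 115.6, 63.2]
top [[387.9, 0.0, 322.9], [0.0, 387.9, 201.7], [0.0, 0.0, 1.0]] [ 0.437 -0.299  0.879] [[0.01, -1.0, -0.03], [-0.99, -0.0, -0.16], [0.16, 0.03, -0.99]]
board_back 0.7 [310.7, 223.4, 56.4, 33.8]
stand_corner 0.77 [280.3, 199.3, 100.4, 88.4]
0.3 [0.22058702 0.47630137 0.25008079] [[-9.07377362e-01  4.20316848e-01 -2.63069718e-04]
 [ 4.20316924e-01  9.07377280e-01 -3.94476568e-04]
 [ 7.28983373e-05 -4.68511763e-04 -9.99999888e-01]] [ 0.82959848 -0.36089862 -0.24859025] 0.08551542269475026
```

Run:
```python
import cv2,numpy as np
a=cv2.imread("pics/scene0.png")[170:300,270:450]; b=cv2.imread("pics/top0.png")[170:300,250:410]
a=cv2.resize(a,None,fx=4.4,fy=4.4,interpolation=cv2.INTER_CUBIC);b=cv2.resize(b,None,fx=4.6,fy=4.6,interpolation=cv2.INTER_CUBIC)
cv2.imwrite("pics/sc.png",a);cv2.imwrite("pics/tc.png",b)
```

```text
(no output)
```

View pics/scene0.png

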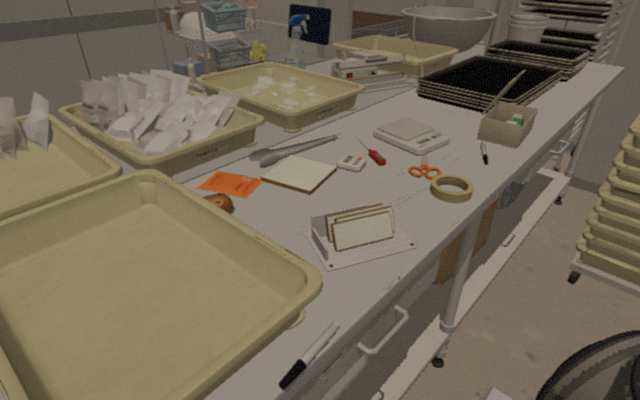

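View pics/sc.png

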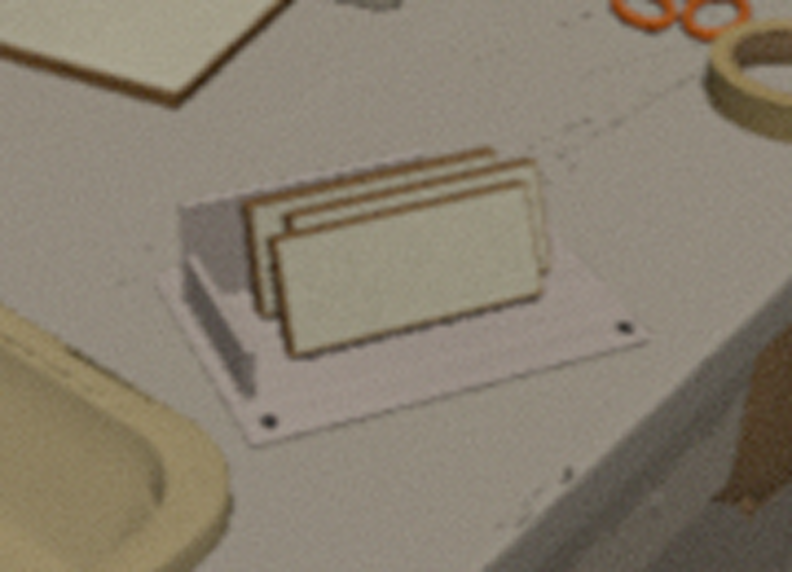

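View pics/tc.png

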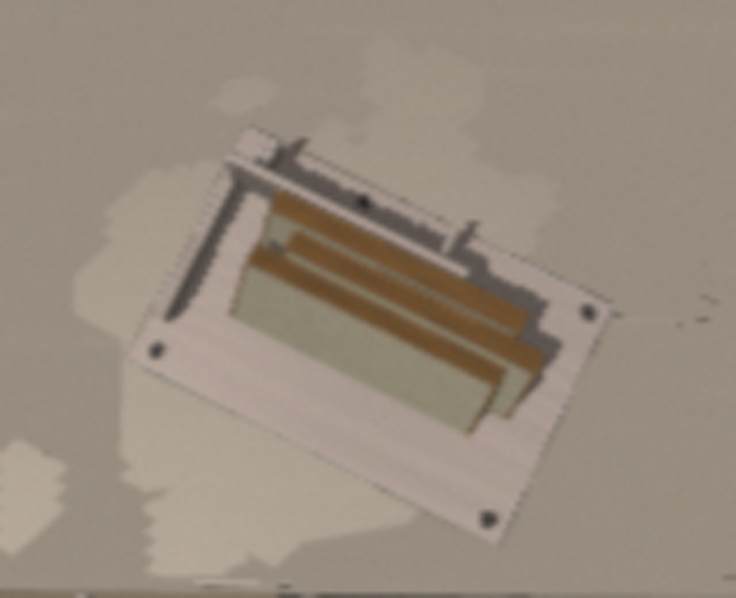

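The top view shows the base-plate corners at crop pixels (250,127), (612,305), (498,543) and (130,358). The fence is at the left and the backstop at the upper side, with the three boards staggered by a few mm. In the scene crop, the front board's foot runs from (293,356) to (540,293).

```bash
cat > h.py <<'E'
from station import manip
import cv2,numpy as np
from scipy.optimize import least_squares
K={c:manip.calibration(c) for c in("scene","top")}
def proj(P,c): 
    k=K[c]; return cv2.projectPoints(np.float64(P).reshape(-1,1,3),k["rvec"],k["tvec"],k["intrinsics"],None)[0].reshape(-1,2)
def ray(uv,c,z):
    k=K[c];R=cv2.Rodrigues(k["rvec"])[0];o=-R.T@np.ravel(k["tvec"]);d=R.T@np.linalg.inv(k["intrinsics"])@[*uv,1];return o+d*(z-o[2])/d[2]
def T(p,P):
    P=np.float64(P);c,s=np.cos(p[2]),np.sin(p[2]);return np.c_[p[0]+c*P[:,0]-s*P[:,1],p[1]+s*P[:,0]+c*P[:,1],P[:,2]+.004]
def inv(p,P):
    c,s=np.cos(p[2]),np.sin(p[2]);d=np.asarray(P)-[p[0],p[1],.004];return np.array([c*d[0]+s*d[1],-s*d[0]+c*d[1],d[2]])*1000
E
cat > a.py <<'E'
from h import *
tp=np.array([[250,127],[612,305],[498,543],[130,358]])/4.6+[250,170]
t3=np.array([[30,12,0],[30,-190,0],[-100,-190,0],[-100,12,0]])/1e3
sp=np.array([[255,445],[650,340]])/4.4+[270,170]; s3=t3[[3,2]]
g=[ray(u,"top",.004)[:2] for u in tp];print(np.round(g,3))
d=g[0]-g[1];x0=[g[0][0],g[0][1],np.arctan2(d[1],d[0])-np.pi/2]
f=lambda p:np.r_[(proj(T(p,t3),"top")-tp).ravel(),(proj(T(p,s3),"scene")-sp).ravel()]
r=least_squares(f,x0);p=r.x;print(p,np.degrees(p[2]),r.fun.round(1));np.save("p.npy",p)
for u in([293,356],[540,293]): print("foot",inv(p,ray(np.array(u)/4.4+[270,170],"scene",.010)).round(0))
for u in([230,316],[469,433]): print("foot top",inv(p,ray(np.array(u)/4.6+[250,170],"top",.010)).round(0))
for u in([262,250],[248,262],[503,380],[500,391],[545,355],[530,320]): print("tops",inv(p,ray(np.array(u)/4.6+[250,170],"top",.054)).round(0))
s=manip.sense();Rt=s["tcp_rot"]
print("tcp in stand",inv(p,s["position"]).round(0),"tool x yaw rel stand",np.degrees(np.arctan2(Rt[1,0],Rt[0,0])-p[2]))
for q in([-90,-90],[-16,-200]): 
    w=T(p,[[q[0]/1e3,q[1]/1e3,.1]])[0]; print(q,"tool shift mm",(Rt.T@(w-s["position"])*1000).round(0),"world",w.round(3))
E
python3 a.py
```

```text
[[ 0.589 -0.231]
 [ 0.501 -0.409]
 [ 0.387 -0.352]
 [ 0.475 -0.173]]
[ 0.55785402 -0.22623804 -0.45511538] -26.076190544559026 [-0.8 -0.3  0.6  0.   0.4  1.4 -0.8  0.5 -1.2 -0.7  0.5 -1.6]
foot [-61. -25.   6.]
foot [ -61. -152.    6.]
foot top [-58. -24.   6.]
foot top [ -57. -153.    6.]
tops [-25. -29.  50.]
tops [-33. -25.  50.]
tops [ -30. -155.   50.]
tops [ -35. -156.   50.]
tops [ -11. -167.   50.]
tops [   0. -154.   50.]
tcp in stand [-612.  483.  246.] tool x yaw rel stand 181.2215926166835
[-90, -90] tool shift mm [-509. -584.  146.] world [ 0.437 -0.268  0.104]
[-16, -200] tool shift mm [-581. -695.  146.] world [ 0.456 -0.399  0.104]
```

{"api": "send_rows", "payload": {
  "targets": "50 -35 -20 0 0;50 -35 -20 0 0;50 -35 -20 0 0;50 -35 -20 0 0;50 -35 -20 0 0;50 -35 -20 0 0;50 -35 -20 0 0;50 -35 -20 0 0",
  "force": 40
}}

```text
clock: 1.1
position: [0.4082, 0.2121, 0.2505]
tcp_rot: [[-0.907, 0.42, 0.0], [0.42, 0.907, 0.0], [-0.0, 0.0, -1.0]]
contact_force: [0.3, 1.0, -0.2]
opening: 0.0687
finger_force: 0.0
```

{"api": "send_rows", "payload": {
  "targets": "50 -35 -20 0 0;50 -31 -19 0 0;50 -16 -38 0 0;50 -16 -38 0 0;50 -16 -38 0 0;50 -16 -38 0 0;50 -16 -38 0 0;50 -16 -38 0 0"
}}

```text
clock: 1.9
position: [0.4419, -0.0985, 0.2504]
tcp_rot: [[-0.907, 0.42, 0.0], [0.42, 0.907, 0.0], [-0.0, 0.0, -1.0]]
contact_force: [0.8, 0.1, -0.7]
opening: 0.0686
finger_force: 0.0
```

{"api": "send_rows", "payload": {
  "targets": "50 -16 -38 0 0;50 -16 -38 0 0;50 -16 -38 0 0;50 -19 -43 0 1.2;50 0 0 40 0;50 0 0 40 0;50 0 0 40 0;50 0 0 0 0"
}}

```text
clock: 2.7
position: [0.4344, -0.2655, 0.1258]
tcp_rot: [[-0.898, 0.44, -0.008], [0.44, 0.898, 0.007], [0.01, 0.003, -1.0]]
contact_force: [-0.3, 0.6, 0.3]
opening: 0.0686
finger_force: 0.0
```

```bash
cat > st.py <<'E'
from h import *
p=np.load("p.npy");s=manip.sense();Rt=s["tcp_rot"]
print(round(s["clock"],2),"tcp",inv(p,s["position"]).round(1),"yaw",np.degrees(np.arctan2(Rt[1,0],Rt[0,0])-p[2]).round(1)%360,"tilt",np.round(Rt[2],3),"F",s["contact_force"].round(1),s["opening"].round(3),"q",s["joints"].round(2))
E
cat > look.py <<'E'
import sys;from h import *
n=sys.argv[1];o=[]
for c,(x,y) in(("scene",(270,170)),("top",(250,170))):
    im=manip.get_image(c);o.append(cv2.resize(im[y-20:y+130,x:x+180,::-1],(400,333),interpolation=cv2.INTER_CUBIC) if n[0]=="b" else cv2.resize(im[y-20:y+130,x:x+180,::-1],(696,580),interpolation=cv2.INTER_CUBIC))
    if n[0]!="b": cv2.imwrite(f"pics/{n}_{c}.png",o[-1])
if n[0]=="b": cv2.imwrite(f"pics/{n}.png",np.hstack(o))
E
python3 st.py; python3 look.py b1
```

```text
Traceback (most recent call last):
  File "st.py", line 3, in <module>
    print(round(s["clock"],2),"tcp",inv(p,s["position"]).round(1),"yaw",np.degrees(np.arctan2(Rt[1,0],Rt[0,0])-p[2]).round(1)%360,"tilt",np.round(Rt[2],3),"F",s["contact_force"].round(1),s["opening"].round(3),"q",s["joints"].round(2))
                                                                                                                                                                                           ^^^^^^^^^^^^^^^^^^
AttributeError: 'float' object has no attribute 'round'
```

View pics/b1.png

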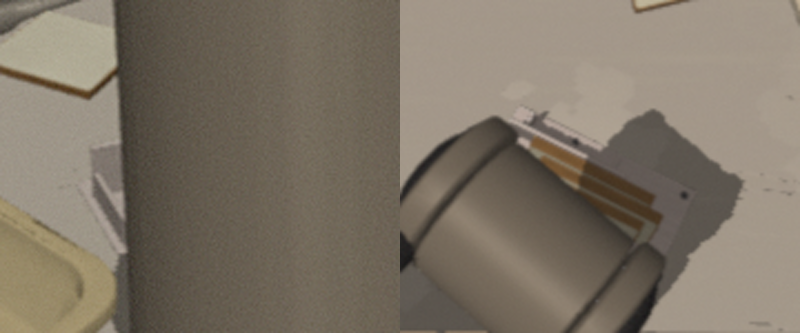

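The arm hides the boards in the scene view and most of them in the top view, so I will go by numbers and contact force.

```bash
sed -i 's/s\["opening"\].round(3)/round(float(s["opening"]),3)/' st.py; python3 st.py
```

```text
2.8 tcp [-90.2 -90.1 126.8] yaw 180.0 tilt [ 0.001  0.    -1.   ] F [ 0.6 -0.4 -0.1] 0.069 q [-0.7   0.45  1.72  0.    0.97 -1.81]
```

{"api": "send_rows", "payload": {
  "targets": "50 0 0 35 0;50 0 0 35 0;50 0 0 22 0;50 0 0 10 0;50 0 0 3 0;50 0 0 1 0;50 0 0 1 0;50 0 0 0 0"
}}

```text
clock: 3.6
position: [0.4376, -0.2679, 0.0243]
tcp_rot: [[-0.898, 0.439, 0.002], [0.439, 0.898, -0.001], [-0.002, -0.0, -1.0]]
contact_force: [1.0, 1.0, 0.1]
opening: 0.0684
finger_force: 0.0
```

{"api": "send_rows", "payload": {
  "targets": "50 0 0 0.5 0;50 0 0 0.5 0;50 0 0 0.5 0;50 0 0 0.5 0;50 0 0 0.5 0;50 0 0 0.5 0;50 0 0 0.5 0;50 0 0 0.5 0"
}}

```text
clock: 4.4
position: [0.4371, -0.2674, 0.0192]
tcp_rot: [[-0.898, 0.439, 0.0], [0.439, 0.898, 0.0], [0.0, 0.0, -1.0]]
contact_force: [-0.2, 0.2, -1.0]
opening: 0.0686
finger_force: 0.0
```

{"api": "send_rows", "payload": {
  "targets": "50 0 0 0.5 0;50 0 0 0.5 0;50 0 0 0.5 0;50 0 0 0.5 0;50 0 0 0.5 0;50 0 0 0 0;50 0 0 0 0;50 0 0 0 0"
}}

```text
clock: 5.2
position: [0.4371, -0.2674, 0.0168]
tcp_rot: [[-0.898, 0.439, 0.0], [0.439, 0.898, 0.0], [-0.0, 0.0, -1.0]]
contact_force: [-0.3, -0.1, 0.1]
opening: 0.0684
finger_force: 0.0
```

{"api": "send_rows", "payload": {
  "targets": "50 -3 0 0 0;50 -3 0 0 0;50 -3 0 0 0;50 -3 0 0 0;50 -3 0 0 0;50 -3 0 0 0;50 -3 0 0 0;50 -3 0 0 0"
}}

```text
clock: 6.0
position: [0.4585, -0.2779, 0.0166]
tcp_rot: [[-0.898, 0.439, -0.001], [0.439, 0.898, 0.001], [0.001, 0.0, -1.0]]
contact_force: [-0.7, 0.6, -1.7]
opening: 0.0684
finger_force: 0.6
```

{"api": "send_rows", "payload": {
  "targets": "50 -2 0 0 0;50 -2 0 0 0;50 -2 0 0 0;50 -2 0 0 0;50 -1 0 0 0;50 -1 0 0 0;50 0 0 0 0;50 0 0 0 0"
}}

```text
clock: 6.8
position: [0.4678, -0.2825, 0.0169]
tcp_rot: [[-0.898, 0.439, 0.0], [0.439, 0.898, -0.0], [-0.001, 0.0, -1.0]]
contact_force: [-0.3, 0.2, 0.2]
opening: 0.069
finger_force: 0.3
```

{"api": "send_rows", "payload": {
  "targets": "50 -1 0 0 0;50 -1 0 0 0;50 -1 0 0 0;50 -1 0 0 0;50 -1 0 0 0;50 -1 0 0 0;50 -1 0 0 0;50 0 0 0 0"
}}

```text
clock: 7.6
position: [0.4741, -0.2856, 0.0168]
tcp_rot: [[-0.898, 0.439, 0.0], [0.439, 0.898, -0.0], [-0.0, -0.0, -1.0]]
contact_force: [-0.7, 0.6, -0.2]
opening: 0.0685
finger_force: 0.2
```

```bash
python3 st.py; python3 look.py b2
```

```text
7.6 tcp [-49.1 -90.1  12.8] yaw 180.0 tilt [-0. -0. -1.] F [-0.7  0.6 -0.2] 0.069 q [-0.68  0.68  1.69  0.    0.77 -1.8 ]
```

View pics/b2.png

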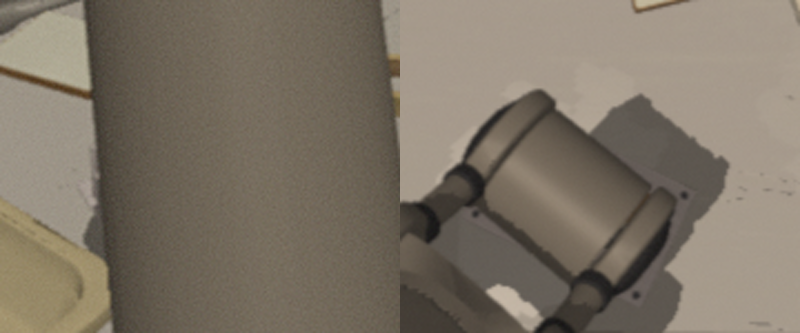

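The arm hides everything, so I will push on until the force rises.

{"api": "send_rows", "payload": {
  "targets": "50 -0.5 0 0 0;50 -0.5 0 0 0;50 -0.5 0 0 0;50 -0.5 0 0 0;50 -0.5 0 0 0;50 -0.5 0 0 0;50 -0.5 0 0 0;50 -0.5 0 0 0"
}}

```text
clock: 8.5
position: [0.477, -0.2869, 0.0167]
tcp_rot: [[-0.898, 0.439, -0.001], [0.439, 0.898, 0.001], [0.001, 0.0, -1.0]]
contact_force: [-4.4, 1.6, 2.8]
opening: 0.0687
finger_force: 1.5
```

{"api": "send_rows", "payload": {
  "targets": "50 -0.5 0 0 0;50 -0.5 0 0 0;50 -0.5 0 0 0;50 0 0 0 0;50 0 0 0 0;50 2 0 0 0;50 8 0 0 0;50 20 0 0 0"
}}

```text
clock: 9.3
position: [0.453, -0.2755, 0.017]
tcp_rot: [[-0.898, 0.439, 0.003], [0.439, 0.898, -0.002], [-0.004, -0.001, -1.0]]
contact_force: [0.2, -1.0, -0.2]
opening: 0.0686
finger_force: 0.0
```

{"api": "send_rows", "payload": {
  "targets": "50 20 0 -20 0;50 0 0 -40 0;50 0 0 -45 0;50 20 0 -45 0;50 45 0 0 0;50 45 0 0 0;50 45 0 0 0;50 0 0 0 0"
}}

```text
clock: 10.1
position: [0.2901, -0.194, 0.1661]
tcp_rot: [[-0.898, 0.44, -0.003], [0.44, 0.898, 0.003], [0.004, 0.001, -1.0]]
contact_force: [0.6, -0.4, 0.7]
opening: 0.0681
finger_force: 0.0
```

```bash
python3 st.py; python3 look.py b3
```

```text
10.1 tcp [-254.7  -88.8  162.1] yaw 180.0 tilt [ 0.004  0.001 -1.   ] F [ 0.6 -0.4  0.7] 0.068 q [-0.81  0.13  2.08 -0.    0.93 -1.93]
```

View pics/b3.png

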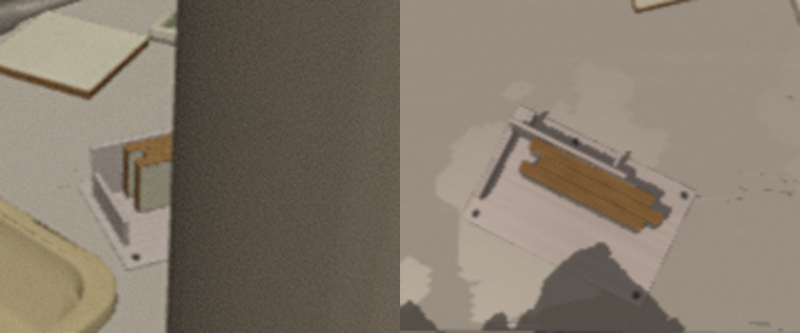

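The top view shows the three boards upright and packed, with the middle board's right end sticking out furthest, near crop pixel (663,215). Next I rotate the gripper, nearly close it, and push the ends towards the fence.

{"api": "send_rows", "payload": {
  "targets": "225 0 0 0 8;225 0 0 0 8;225 0 0 0 8;225 0 0 0 8;225 0 0 0 8;225 0 0 0 8;225 0 0 0 8;225 0 0 0 8"
}}

```text
clock: 11.0
position: [0.296, -0.1989, 0.1669]
tcp_rot: [[0.006, 1.0, 0.002], [1.0, -0.006, -0.001], [-0.001, 0.002, -1.0]]
contact_force: [-0.0, 0.0, -0.5]
opening: 0.0103
finger_force: 0.0
```

{"api": "send_rows", "payload": {
  "targets": "225 0 0 0 8;225 0 0 0 8;225 0 0 0 8;225 0 0 0 2;225 -25 0 0 0;225 -30 0 0 0;225 -30 0 0 0;225 -30 20 0 0"
}}

```text
clock: 11.8
position: [0.2616, -0.3113, 0.1668]
tcp_rot: [[0.439, 0.898, 0.0], [0.898, -0.439, -0.0], [-0.0, 0.0, -1.0]]
contact_force: [1.2, -0.5, -0.5]
opening: 0.01
finger_force: 0.0
```

{"api": "send_rows", "payload": {
  "targets": "225 0 40 0 0;225 0 40 0 0;225 0 40 0 0;225 0 40 0 0;225 0 40 0 0;225 0 16 0 0;225 0 0 0 0;225 0 0 0 0"
}}

```text
clock: 12.6
position: [0.4564, -0.4047, 0.1659]
tcp_rot: [[0.439, 0.899, -0.001], [0.899, -0.439, 0.001], [0.0, -0.001, -1.0]]
contact_force: [-0.4, 0.4, 0.2]
opening: 0.0102
finger_force: 0.0
```

```bash
python3 st.py
```

```text
12.6 tcp [ -12.7 -204.9  161.9] yaw 90.1 tilt [ 0.    -0.001 -1.   ] F [-0.4  0.4  0.2] 0.01 q [-0.85  0.57  1.4  -0.    1.18 -0.4 ]
```

{"api": "send_rows", "payload": {
  "targets": "233 0 -5 30 0;233 0 0 40 0;233 0 0 40 0;233 0 0 20 0;233 0 0 10 0;233 3 0 0 0;233 4 0 0 0;233 4 0 0 0"
}}

```text
clock: 13.4
position: [0.4573, -0.3931, 0.0285]
tcp_rot: [[0.439, 0.898, 0.002], [0.898, -0.439, -0.002], [-0.001, 0.003, -1.0]]
contact_force: [-0.2, -0.1, -0.2]
opening: 0.0075
finger_force: 0.0
```

{"api": "send_rows", "payload": {
  "targets": "233 3 0 0 0;233 3 0 0 0;233 3 0 0 0;233 3 0 0 0;233 3 0 0 0;233 3 0 0 0;233 3 0 0 0;233 3 0 0 0"
}}

```text
clock: 14.2
position: [0.4671, -0.371, 0.0267]
tcp_rot: [[0.439, 0.898, 0.0], [0.898, -0.439, 0.0], [0.0, -0.0, -1.0]]
contact_force: [-0.2, -0.6, -0.2]
opening: 0.0079
finger_force: 0.0
```

```bash
python3 st.py
```

```text
14.2 tcp [ -17.9 -169.9   22.7] yaw 90.0 tilt [ 0. -0. -1.] F [-0.2 -0.6 -0.2] 0.008 q [-0.8   0.72  1.56  0.    0.86 -0.34]
```

{"api": "send_rows", "payload": {
  "targets": "233 3 0 0 0;233 3 0 0 0;233 3 0 0 0;233 3 0 0 0;233 3 0 0 0;233 3 0 0 0;233 2 0 0 0;233 2 0 0 0"
}}

```text
clock: 15.0
position: [0.4768, -0.3512, 0.0268]
tcp_rot: [[0.439, 0.898, -0.0], [0.898, -0.439, 0.0], [0.0, -0.0, -1.0]]
contact_force: [0.1, -1.0, 0.7]
opening: 0.0075
finger_force: 0.0
```

{"api": "send_rows", "payload": {
  "targets": "233 1 0 0 0;233 1 0 0 0;233 1 0 0 0;233 1 0 0 0;233 1 0 0 0;233 0.5 0 0 0;233 0.5 0 0 0;233 0 0 0 0"
}}

```text
clock: 15.8
position: [0.4788, -0.348, 0.0272]
tcp_rot: [[0.439, 0.898, -0.0], [0.898, -0.439, -0.003], [-0.003, 0.001, -1.0]]
contact_force: [-4.3, -9.1, 0.2]
opening: 0.0075
finger_force: 0.0
```

```bash
python3 st.py; python3 look.py b4
```

```text
15.8 tcp [ -17.5 -144.2   23.2] yaw 90.0 tilt [-0.003  0.001 -1.   ] F [-4.3 -9.1  0.2] 0.008 q [-0.76  0.71  1.58 -0.    0.85 -0.3 ]
```

View pics/b4.png

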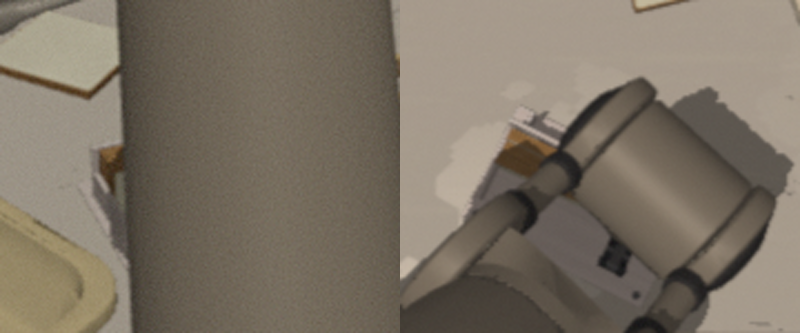

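The top view shows the boards' left ends at the fence, near (500,150), and the force has risen to 10 N. I will retreat and check.

{"api": "send_rows", "payload": {
  "targets": "233 -4 0 0 0;233 -10 0 0 0;233 -25 0 0 0;233 0 0 -30 0;233 0 0 -45 0;233 -30 -20 -35 0;233 -10 -45 0 0;233 0 -48 0 0"
}}

```text
clock: 16.7
position: [0.3422, -0.3687, 0.1377]
tcp_rot: [[0.44, 0.898, 0.002], [0.898, -0.44, -0.003], [-0.002, 0.003, -1.0]]
contact_force: [-0.2, -0.1, -1.0]
opening: 0.008
finger_force: 0.0
```

{"api": "send_rows", "payload": {
  "targets": "233 0 -45 0 0;233 0 -45 0 0;233 0 0 0 0;233 0 0 0 0;233 0 0 0 0;233 0 0 0 0;233 0 0 0 0;233 0 0 0 0"
}}

```text
clock: 17.5
position: [0.2628, -0.3279, 0.1364]
tcp_rot: [[0.439, 0.899, -0.0], [0.899, -0.439, 0.0], [0.0, -0.0, -1.0]]
contact_force: [0.1, -1.0, 0.6]
opening: 0.0072
finger_force: 0.0
```

```bash
python3 st.py; python3 look.py c5
python3 - <<'E'
from h import *
p=np.load("p.npy")
# expected top corners of packed boards, in c5_top pixels
s=696/180
for x0,n in((0,"back"),(-12,"mid"),(-24,"front")):
    P=T(p,np.array([[x0+4,0,55],[x0-8,0,55],[x0+4,-130,55],[x0-8,-130,55]])/1e3)
    print(n,((proj(P,"top")-[250,150])*s).round(0).tolist())
E
```

```text
17.5 tcp [-220.3 -220.9  132.4] yaw 90.1 tilt [ 0. -0. -1.] F [ 0.1 -1.   0.6] 0.007 q [-1.08  0.3   1.96  0.    0.89 -0.62]
back [[197.0, 216.0], [188.0, 236.0], [409.0, 320.0], [400.0, 340.0]]
mid [[188.0, 236.0], [178.0, 255.0], [400.0, 340.0], [390.0, 360.0]]
front [[178.0, 255.0], [168.0, 274.0], [390.0, 360.0], [381.0, 380.0]]
```

View pics/c5_top.png

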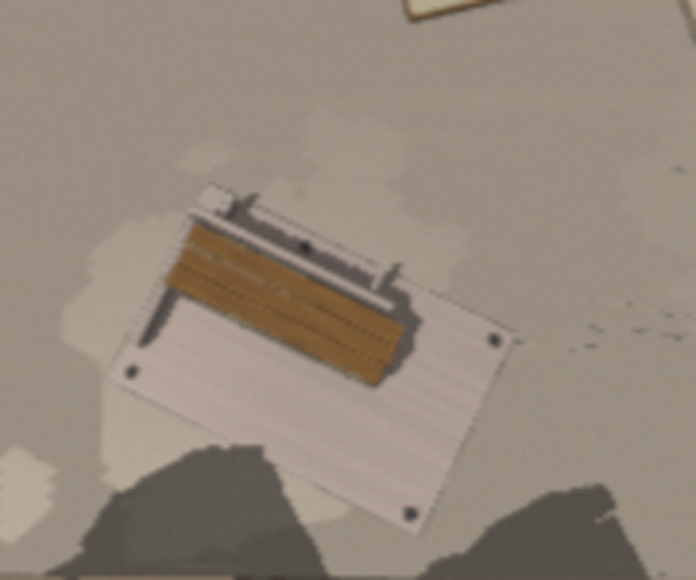

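The top view shows the three boards as one tight block. Their left ends, from (190,228) to (168,282), are at the fence, and their right ends, from (405,325) to (378,385), are level and within a few mm of the expected packed positions. The arm is clear, so I hand the job in.

```bash
python3 -c "
from station import manip
print(manip.close_job())"
```

```text
the job is handed in; nothing more can be done
None
```

I handed the job in at about 17.6 s of the 38 s allowed: the last top-camera picture shows all three boards upright, packed against the backstop with their ends at the side fence, and the arm clear; the hand-in returned no verdict.

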